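# Fit the mast tube and U-bolt to a radio's pole bracket

### The arm

A 6-joint arm with a two-finger parallel gripper is mounted at the origin on the work surface. World frame = base frame: x ahead of the robot, y to its left, z up, the work surface at z = 0. Lengths are in mm, angles in rad, forces in N, time in s.
With the tool pointing down it reaches from about 350 to 1000 mm from the base axis. Payload 7.1 kg.
Tool frame: the origin (TCP) lies midway between the tips of the shut fingers; the grasp point (between the pads) lies 19 mm behind it; z points along the fingers, y is the line along which they close (so a half turn about z gives the same grasp; the last joint's range is limited). The gripper opens to 85 mm and grips with 20 to 120 N. Pads are 22 mm wide; open, the fingers measure 114 mm over their backs; the gripper's body (76 mm by 85 mm) begins 54 mm behind the grasp point. The pads swing forward as they close: fully open they stand 13 mm farther back than shut.
Start: joints at [-1.212, 0.423, 1.63, -0, 1.089, -0.019], TCP at [230.564, -580.9, 231.319] pointing down, gripper open.
Joint ranges: [-3, 3], [-0.9, 2.11], [0.09, 2.58], [-1.31, 4.45], [0.11, 2.69], [-2.54, 2.54]. Speed limits (rad/s): [2.39, 2.39, 3.01, 3.14, 3.14, 3.14].

### API

Orientations are given as [roll, pitch, yaw] about the fixed x, y, z axes, in that order (R = Rz(yaw) Ry(pitch) Rx(roll)).
In Python, from plant import env, cams gives the robot as it stands.
- The arm moves only by the tool play_rows, never from a script. Its argument "rows" is one flat list of numbers, 4 for each row, row after row: the shift along the world's x, y, z as a fraction of full scale, then the turn about the world's z as a fraction of full scale. In form: [tx, ty, tz, turn, tx, ty, tz, turn, ...]. A call has 1 to 8 rows; each row shifts and turns the commanded pose from where the row before left it; what a row does not reach is not made up. Full scale, the value 1, is 0.06 m for a shift and 0.08 rad for a turn. A row lasts 1/8 s, in which the tool goes at most 62.5 mm and 10.7 degrees, less where a joint would pass 70% of its speed; a pose out of reach is approached as far as the arm can. A call with a number of a shift or a turn outside -1 to 1 is refused whole. A call with a gripper value outside its range is refused whole. "fingers" is the closure, from 0 (fully open) to 1 (shut), set as the call begins (left out, the last holds). The fingers move at their own pace and stop on an object; "force" is the grip in N (left out, the last holds). Time passes only in rows, so rows that do not move let the fingers close. It gives the time, the measured TCP pose, the force, the opening and the grip force at its end, in the units of the state.
- env.get_obs(): the state, without advancing time (a new reading comes with each control period).
- cams.snapshot(name): name is "side" or "top" or "wrist"; returns a dict with "image" (384x512x3 uint8, red, green, blue), "depth" (384x512 float32, mm along the optical axis (not along the pixel's ray), 0 where there is no reading), "mtx" (3x3 intrinsics, pixels), "dist" ([k1, k2, p1, p2, k3] as OpenCV has them; the pictures are not rectified), "R" (3x3) and "t" (3): a world point X has camera coordinates R X + t; the wrist camera has in their place "mount" (4x4, takes a point from camera to tool coordinates, whose origin is the TCP and whose axes are the flange's). Camera axes: x right, y down, z forward; pixel columns grow to the right and rows downward; lengths in mm; the calibration is good to about 2 mm. A picture is of the moment at which its call begins: read the wrist's pose just before it.
- env.close_job(): hands the job in; it is judged then, once.
The state is a dict: "clock": time; "joint_positions": joint angles; "dq": joint speeds; "joint_torque": joint torques, N m; "tool_pos": TCP position; "tool_rot": TCP orientation; "contact_force": force on the tool from outside, world axes, zero at the start; "torque": the same for the moment, N m; "opening": finger opening in mm; "grasp_force": force on a finger pad.
Only numpy, scipy, OpenCV 4.12 (cv2) and the standard library are available. Lean on these libraries where they do the work, as an engineer would, in place of code of your own. Each camera call takes 0.05 s, during which the arm holds its last target. There are 200 camera calls.

### The job

Trial-fit the mast on the white radio unit: lay the aluminium tube in the two Vs of the pole bracket, sticking out about equally on both sides, and let go of it. Then take from the rack the U-bolt that matches the bracket's two holes and lower it over the tube, both legs through the holes together, until its bend rests on the tube, and leave it standing upright there for the nuts. Set both parts down rather than dropping them, and leave everything else on the bench where it is.

Things in the scene. Friction and masses are not known exactly. Their poses are not given: they have to be found in the camera images.
- unit: Radio unit: white cast box (150 x 200 x 45 mm) lying face down in a black cradle (190 x 240 mm) screwed to the bench, so nothing of it moves. On its rear cover, 53 mm above the bench, stands the steel pole bracket: two cheeks and a cross plate. Origin at the centre of the cradle's underside; z up, x from bolt hole to bolt hole, y along the mast's direction.
- web_mid (a point): Point mid-way between the bracket's two bolt holes, on the top face of its level cross plate, 85 mm above the bench; axes as unit. The plate is 4 mm thick, 66 mm along x, 72 mm along y, with 28 mm free below it. The two upright cheeks, 4 mm thick, stand at y = +-38 mm, each with a 90 degree V on top.
- hole_a (a point): Mouth of the +x bolt hole in the cross plate's top face (22.5 mm along +x of web_mid): round, 11 mm across with a 1 mm chamfer, straight through the 4 mm plate. Axes as web_mid.
- hole_b (a point): Mouth of the -x bolt hole, 22.5 mm along -x of web_mid, the same as hole_a (hole spacing 45 mm).
- tube_seat (a point): Where the middle of the mast tube lies when it rests in both Vs: 43 mm above web_mid. The tube's axis then runs along this point's y. The Vs are open 46 mm wide at the top, 1 mm below the tube's axis; the cheeks are 66 mm wide. Between the cheeks 72 mm along y are free for fingers, and from tube underside to cross plate are 26 mm.
- tube_mid (a point): Centre of the mast tube: plain aluminium tube, 34 mm outside diameter, 180 mm long, about 0.12 kg, lying on the bench (its axis 17 mm up); it can roll. x runs along the tube; y and z turn with it as it rolls. Either end may point either way.
- tube: The same mast tube; its origin is 17 mm off its axis, so use tube_mid.
- ubolt_mid (a point): Middle of the U-bolt that fits: steel rod of 8 mm, two straight parallel legs 60 mm long, 45 mm apart centre to centre (53 mm over the outsides), joined by a half-round bend; 86.5 mm tall. This point lies between the legs, 43 mm above their tips, 17 mm below the start of the bend. x runs from leg to leg, z to the bend. Seated, with its bend on the seated tube, it is 24.5 mm above web_mid.
- ubolt: The same U-bolt, about 75 g, the middle one of three sizes; origin between the tips of its legs, axes as ubolt_mid. It stands legs down in one of the three slots of the rack and lifts straight out.
- ubolt_tip_a (a point): Tip of the fitting U-bolt's +x leg (flat end, edges slightly rounded).
- ubolt_tip_b (a point): Tip of the fitting U-bolt's -x leg.
- rack: Black plastic rack, fixed to the bench: block of 100 x 160 x 40 mm with three slots, 76 mm long (along its x), 10 mm wide and 18 mm deep, 52 mm apart along its y. One U-bolt stands in each, legs 18 mm deep, in any order, near the middle of its slot; the bend's top is 108 mm above the bench. Origin at the centre of its underside.
- ubolt_narrow_mid (a point): Middle of the narrow U-bolt (legs 32 mm apart centre to centre, 8 mm rod), in the rack, not wanted; 43 mm above its leg tips.
- ubolt_wide_mid (a point): Middle of the wide U-bolt (legs 62 mm apart centre to centre, 8 mm rod), in the rack, not wanted; 43 mm above its leg tips.
- wrench: Spanner, 150 mm, lying on the bench near the rack.
- screwdriver: Screwdriver, 170 mm, lying beyond the radio unit.
- nut_dish: Round white dish of nuts, 84 mm across, 26 mm high.
- board: Green circuit board, 90 x 130 mm, on a pink foam pad at the far side.
- adaptor: White mains adaptor, 60 x 130 x 36 mm, to the left of the unit.
- tape: Roll of amber tape, 90 mm across, 24 mm high, lying flat.
- dispenser: Clear bottle, 56 mm across, 120 mm tall, at the far right.

How it is judged (in metres and radians):
On the way:
1. the tube lies in both Vs of the bracket, centred, and has been let go (x of tube_mid in the frame of tube_seat between -0.003 and 0.003 m and y of tube_mid in the frame of tube_seat between -0.02 and 0.02 m and z of tube_mid in the frame of tube_seat between -0.003 and 0.003 m and angle between the x axis of tube_mid and the y axis of tube_seat, either way round below 0.05 rad and contact force between the fingers and tube below 0.01 N and linear speed of tube below 0.02 m/s), for 0.2 s.
At the end, for the whole second after the job is handed in: Tube in both Vs (within 3 mm, 0.05 rad), its middle within 20 mm of the bracket's; the fitting U-bolt over it, both leg tips at least 12 mm below the cross plate's top face, bend on the tube (seated height +-4 mm), upright within 0.15 rad, square within 0.12 rad; both still (x of tube_mid in the frame of tube_seat between -0.003 and 0.003 m and y of tube_mid in the frame of tube_seat between -0.02 and 0.02 m and z of tube_mid in the frame of tube_seat between -0.003 and 0.003 m and angle between the x axis of tube_mid and the y axis of tube_seat, either way round below 0.05 rad and x of ubolt_mid in the frame of web_mid between -0.004 and 0.004 m and y of ubolt_mid in the frame of web_mid between -0.006 and 0.006 m and z of ubolt_mid in the frame of web_mid between 0.02 and 0.028 m and angle between ubolt_mid's own z axis and vertical below 0.15 rad and angle between the x axis of ubolt_mid and the x axis of web_mid, either way round below 0.12 rad and z of each of ubolt_tip_a, ubolt_tip_b in the frame of web_mid below -0.012 m and linear speed of each of tube, ubolt below 0.01 m/s); the robot touches nothing.
It fails at once if another thing on the bench, or one of the other two U-bolts, is moved by more than 30 mm (distance of any of ubolt_narrow_mid, ubolt_wide_mid, wrench, screwdriver, nut_dish, board, adaptor, tape, dispenser from where it was at the start of the episode above 0.03 m).
It fails at once if the tube or the U-bolt is dropped (falls freely at more than 0.45 m/s, about 10 mm) ((contact force between the fingers and tube below 0.01 N and linear speed of tube above 0.45 m/s) or (contact force between the fingers and ubolt below 0.01 N and linear speed of ubolt above 0.45 m/s)).
It also fails if it takes over 70 s, if anything falls off the work surface, if the arm or the gripper's body presses on something with over 40 N, if the wrist force passes 120 N, or if a joint passes its speed limit or range.

## Working session

There is one attempt and no reset: what is moved stays moved. The work goes in short steps, Python scripts to look and compute and a tool call to move; the robot and the scene stay as the last step left them, time stands still between calls to the robot, and variables do not carry over. Pictures are saved under pics/ and viewed, at most 12 in all, crops included, and the job is handed in when it is done.

Besides the shell and the picture viewer there is one more tool, called as name(argument=value, ...) on one line, values as JSON. play_rows: Moves the arm, as the interface text tells. Shift numbers are shares of 0.06 m and turn numbers shares of 0.08 rad, none past 1 either way. Its arguments: {"type":"object","properties":{"rows":{"type":"array","items":{"type":"number","minimum":-1,"maximum":1}},"fingers":{"type":"number"},"force":{"type":"number"}},"required":["rows"]}

```bash
ls; mkdir -p pics
cat > h.py <<'E'
import numpy as np, cv2
from plant import env, cams
def snap(n):
    o=env.get_obs(); s=cams.snapshot(n)
    if 'mount' in s:
        from scipy.spatial.transform import Rotation as Ro
        T=np.eye(4); T[:3,:3]=Ro.from_euler('xyz',o['tool_rot']).as_matrix(); T[:3,3]=o['tool_pos']
        W=T@np.array(s['mount']); s['C']=W[:3,3]; s['Rw']=W[:3,:3]
    else:
        R=np.array(s['R']); s['Rw']=R.T; s['C']=-R.T@np.array(s['t']).ravel()
    return s
def rays(s,uv):
    p=cv2.undistortPoints(np.array(uv,float).reshape(-1,1,2),np.array(s['mtx']),np.array(s['dist'])).reshape(-1,2)
    return np.c_[p,np.ones(len(p))]
def onplane(s,uv,z):
    d=rays(s,uv)@s['Rw'].T
    return s['C']+d*((z-s['C'][2])/d[:,2])[:,None]
def bydepth(s,uv):
    uv=np.array(uv,int).reshape(-1,2); r=rays(s,uv); Z=s['depth'][uv[:,1],uv[:,0]]
    return s['C']+(r*Z[:,None])@s['Rw'].T
def cloud(s):
    h,w=s['depth'].shape; u,v=np.meshgrid(np.arange(w),np.arange(h))
    P=bydepth(s,np.c_[u.ravel(),v.ravel()]).reshape(h,w,3); P[s['depth']==0]=np.nan; return P
def save(n,im): cv2.imwrite('pics/'+n+'.png',im[...,::-1])
E
python3 - <<'E'
from h import *
import pickle
a=snap('top');b=snap('side')
pickle.dump((a,b),open('s.pkl','wb'))
save('top0',a['image']);save('side0',b['image'])
print(a['C'],a['Rw'],b['C'],env.get_obs())
E
```

```text
pics
[ 412.71453391   19.56806286 1185.57214546] [[ 0.01712387 -0.98863774  0.14933921]
 [-0.99984146 -0.01766064 -0.00226881]
 [ 0.00488045 -0.14927668 -0.98878342]] [ 141.28013948  850.91155934 1134.06891111] {'clock': 0.1, 'joint_positions': array([-1.21202467e+00,  4.23797400e-01,  1.63061539e+00,  3.67582315e-05,
        1.08859769e+00, -1.89963867e-02]), 'dq': array([-0.00207916, -0.0029031 , -0.00131634,  0.00038256, -0.00095424,
       -0.00124528]), 'joint_torque': array([ 3.11251388e-04, -5.58426762e+01, -2.82444370e+01,  4.06927109e-05,
        2.93282028e-03,  4.94593098e-05]), 'tool_pos': array([ 230.38966477, -580.45154789,  230.60211881]), 'tool_rot': array([-3.14017570e+00, -5.94688294e-05,  3.77750935e-01]), 'contact_force': array([-0.16862778, -0.70820187, -0.60874588]), 'torque': array([ 0.00616339, -0.00260935, -0.04309667]), 'grasp_force': 0.0, 'opening': 85.43425955950391}
```

View pics/top0.png

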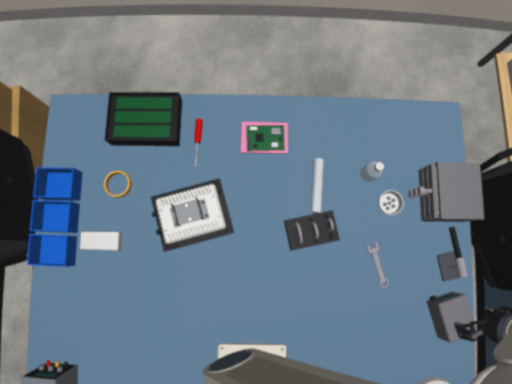

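View pics/side0.png

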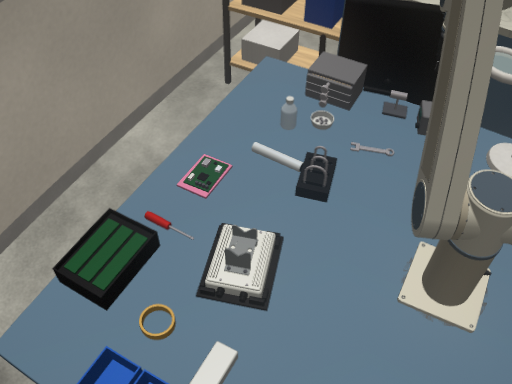

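The top view shows the bracket at about (190,212), the rack at (312,230) with three U-bolts, and the tube from (319,158) to (317,212). The side view confirms this layout. I'll measure from the depth image next.

Run:
```python
from h import *
import pickle
a,b=pickle.load(open('s.pkl','rb'))
for nm,s in(('top',a),('side',b)):
    P=cloud(s); Z=P[...,2]; im=s['image'].astype(int)
    print(nm,'bench z',np.nanmedian(Z))
    def near(x,y,r): return np.hypot(P[...,0]-x,P[...,1]-y)<r
    # rough centres
    if nm=='top':
        c=[bydepth(s,[[u,v]])[0] for u,v in((190,212),(312,230),(318,185))]; print(np.round(c,1))
    U,K,T=c
    def rect(m,t):
        q=P[m][:,:2].astype(np.float32)
        if len(q)>4:
            r=cv2.minAreaRect(q); print(t,len(q),np.round(r[0],1),np.round(r[1],1),round(r[2],1),'z',np.round(np.nanpercentile(P[m][:,2],[5,50,95]),1))
    rect(near(*U[:2],140)&(Z>48)&(Z<60),'cover')
    rect(near(*U[:2],140)&(Z>8)&(Z<60),'unit')
    rect(near(*U[:2],90)&(Z>72),'bracket')
    rect(near(*U[:2],90)&(Z>78)&(Z<92),'web')
    rect(near(*U[:2],90)&(Z>105),'cheeks')
    dk=im.sum(2)<150
    rect(near(*K[:2],100)&(Z>32)&(Z<46)&dk,'rack')
    rect(near(*K[:2],100)&(Z>80),'ubolts')
    br=im.min(2)>110
    rect(near(*T[:2],120)&(Z>8)&(Z<42)&br,'tube')
```

```text
top bench z -1.1750369693354514
[[ 519.9  199.8   83.5]
 [ 474.1 -189.7   19.6]
 [ 621.  -208.2   33.8]]
cover 1797 [519.9 207.9] [143.9 197.1] 15.6 z [49.2 53.3 58.7]
unit 2873 [519.  206.8] [188.3 240.6] 16.0 z [ 9.1 51.1 57.9]
bracket 590 [519.2 207.1] [66.7 81.2] 16.6 z [ 81.2  85.4 121.8]
web 474 [519.4 206.6] [66.9 79.5] 16.3 z [81.2 84.7 88.4]
cheeks 81 [519.3 207.3] [63.5 82. ] 14.7 z [106.  118.5 127.8]
rack 33 [ 480.4 -216. ] [77.3 56. ] 13.5 z [34.1 38.1 42. ]
ubolts 137 [ 474.2 -186. ] [ 66.  110.4] 13.1 z [ 86.2 103.  116.2]
tube 505 [ 622.5 -206.9] [ 30.7 180.3] 86.0 z [19.7 30.4 35.8]
side bench z 0.30919465929855505
cover 1985 [521.  209.5] [145.  193.5] 16.6 z [49.1 53.7 59. ]
unit 3596 [520.7 211.2] [190.8 242.8] 16.4 z [ 9.3 50.  58.2]
bracket 930 [521.5 207.5] [67.1 85.9] 16.6 z [ 78.9  87.7 122.4]
web 509 [520.9 209.3] [66.4 82.4] 16.1 z [81.  85.1 89.6]
cheeks 227 [521.1 206.6] [66.3 84.5] 16.9 z [105.8 114.6 125.9]
rack 817 [ 477.4 -183.2] [101.1 161.8] 12.6 z [33.9 39.5 43.8]
ubolts 176 [ 472.  -186.1] [ 66.9 117.2] 11.3 z [ 82.  100.9 115.7]
tube 425 [ 623.9 -203.8] [ 35.5 180.8] 85.8 z [21.2 30.4 36.7]
```

Run:
```python
from h import *
import pickle
a,b=pickle.load(open('s.pkl','rb'))
A=cv2.resize(a['image'][140:260,140:350],None,fx=3.6,fy=3.6,interpolation=3)
save('crop',A)
```

```text
(no output)
```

View pics/crop.png

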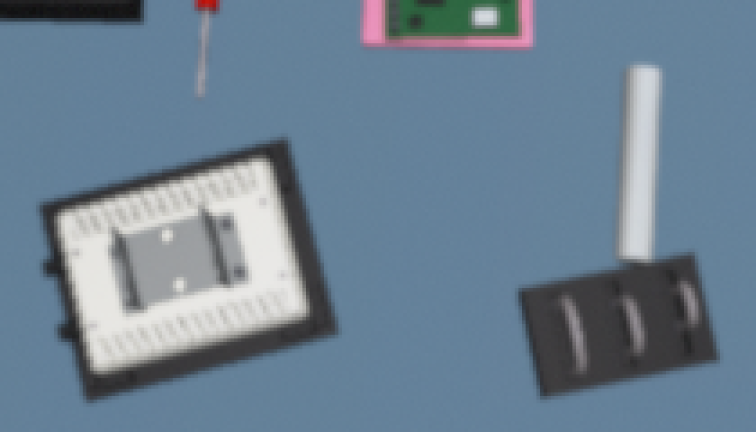

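In the crop, the bolt holes are at (167,236) and (180,285), so unit x is at about +16.4° yaw. The three U-bolts get shorter from left to right, so the fitting one is in the middle slot. The measured sizes agree with those given, so I'm moving above the tube.

play_rows(rows=[0.7,0.65,0,-0.7,0.7,0.65,0,-0.7,0.7,0.65,0,-0.7,0.7,0.65,0,-0.7,0.7,0.65,0,-0.7,0.7,0.65,0,-0.7,0.7,0.65,0,-0.7,0.7,0.65,0,-0.7], fingers=0)

```text
clock: 1.1
tool_pos: [567.6, -267.3, 231.0]
tool_rot: [-3.141, 0.0, -0.072]
contact_force: [-0.4, -0.6, -0.4]
opening: 85.4
grasp_force: 0.0
```

play_rows(rows=[0.5,0.5,0,0,0.5,0.5,0,0,0,0,0,0,0,0,0,0])

```text
clock: 1.6
tool_pos: [626.0, -208.9, 230.8]
tool_rot: [-3.142, 0.001, -0.07]
contact_force: [0.6, -0.7, -0.4]
opening: 85.5
grasp_force: 0.0
```

Run:
```python
from h import *
o=env.get_obs();print(o['clock'],o['tool_pos'],o['tool_rot'])
s=snap('wrist');save('w1',s['image']);print(s['C'],s['Rw'])
im=s['image'].astype(int);P=cloud(s)
for zl in(12,20,26):
    m=(P[...,2]>zl)&(P[...,2]<42)&(im.min(2)>110)&(abs(P[...,0]-623)<120)&(abs(P[...,1]+205)<50)
    q=P[m][:,:2].astype(np.float32);print(len(q),cv2.minAreaRect(q))
    c=q.mean(0);print(c,np.degrees(np.arctan2(*np.linalg.svd(q-c,full_matrices=False)[2][0][::-1])))
```

```text
1.6 [ 625.96090996 -208.90531024  230.7713796 ] [-3.14155288e+00  1.30032886e-03 -6.97229497e-02]
[ 708.25440803 -215.71321008  373.06708626] [[-6.78766205e-02 -9.45442669e-01 -3.18639176e-01]
 [-9.97693415e-01  6.40707584e-02  2.24229441e-02]
 [-7.84154403e-04  3.19426201e-01 -9.47610831e-01]]
4439 ((620.4689331054688, -208.67129516601562), (32.468082427978516, 186.99105834960938), 86.4627685546875)
[ 631.5847  -209.41774] 176.40912
4429 ((621.69580078125, -208.74713134765625), (32.468082427978516, 184.53253173828125), 86.4627685546875)
[ 631.5709  -209.39183] 176.44014
3866 ((622.4293212890625, -208.3658905029297), (28.589553833007812, 183.2069854736328), 86.75962829589844)
[ 631.61536 -209.03133] 176.73376
```

View pics/w1.png

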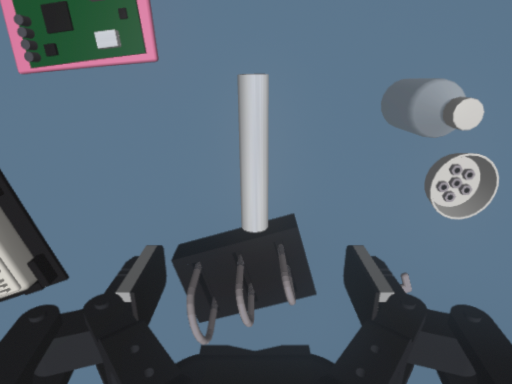

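The wrist view shows the tube from (254,75) to (255,230), in line with the gripper and clear of the rack. I'll descend and grip.

play_rows(rows=[-0.06,0,-0.9,0.1,0,0,-0.9,0,0,0,-0.9,0,0,0,-0.7,0,0,0,-0.3,0,0,0,-0.12,0,0,0,0,0])

```text
clock: 2.52
tool_pos: [623.6, -209.5, 3.2]
tool_rot: [3.141, -0.001, -0.063]
contact_force: [-0.9, -0.6, -0.1]
opening: 85.3
grasp_force: 0.0
```

play_rows(rows=[0,0,0,0,0,0,0,0,0,0,0,0,0,0,0,0,0,0,0,0,0,0,0,0,0,0,0,0,0,0,0,0], fingers=1, force=40)

```text
clock: 3.52
tool_pos: [623.5, -209.0, 3.1]
tool_rot: [3.141, -0.001, -0.062]
contact_force: [-1.6, -0.1, 5.7]
opening: 32.8
grasp_force: 39.3
```

play_rows(rows=[0,0,0,0,0,0,0,0,0,0,-0.04,0,0,0,-0.04,0,0,0,0,0], fingers=0.45)

```text
clock: 4.15
tool_pos: [622.9, -208.9, -2.4]
tool_rot: [-3.141, 0.0, -0.062]
contact_force: [-1.9, 1.2, 4.9]
opening: 46.9
grasp_force: 2.5
```

play_rows(rows=[0,0,0,0,0,0,0,0,0,0,0,0,0,0,0,0,0,0,0,0], fingers=1, force=40)

```text
clock: 4.78
tool_pos: [624.5, -209.4, -0.6]
tool_rot: [3.141, -0.003, -0.062]
contact_force: [-2.5, 0.9, 16.0]
opening: 33.0
grasp_force: 45.0
```

play_rows(rows=[0,0,0.1,0,0,0,0.5,0,0,0,0.8,0,0,0,0.8,0,0,0,0.8,0,0,0.3,0.6,0.5,-0.1,0.5,0.2,1,-0.1,0.5,0,1])

```text
clock: 5.78
tool_pos: [610.9, -130.4, 226.3]
tool_rot: [3.141, -0.001, 0.14]
contact_force: [0.3, 0.9, -1.5]
opening: 32.8
grasp_force: 40.7
```

play_rows(rows=[-0.1,0.4,0,1,-0.1,0.4,0,1,-0.1,0.4,0,1,-0.1,0.4,0,1,-0.1,0.4,0,1,-0.1,0.4,0,1,-0.1,0.4,0,1,-0.1,0.4,0,1])

```text
clock: 6.78
tool_pos: [562.0, 61.8, 224.7]
tool_rot: [-3.14, 0.001, 0.78]
contact_force: [0.2, -0.6, -1.7]
opening: 32.4
grasp_force: 40.7
```

play_rows(rows=[-0.1,0.3,0,1,-0.1,0.3,0,1,-0.1,0.3,0,1,-0.1,0.3,0,1,-0.1,0.3,0,1,-0.1,0.2,0,1,-0.1,0.2,0,1,-0.1,0.2,0,1])

```text
clock: 7.78
tool_pos: [514.0, 187.2, 224.7]
tool_rot: [-3.14, 0.001, 1.42]
contact_force: [-0.2, 0.7, -0.9]
opening: 32.7
grasp_force: 40.7
```

play_rows(rows=[0.08,0.2,0,1,0,0,0,1,0,0,0,1,0,0,0,1,0,0,0,1,0,0,0,0.5,0,0,0,0,0,0,0,0])

```text
clock: 8.78
tool_pos: [519.5, 199.0, 225.0]
tool_rot: [-3.141, 0.0, 1.857]
contact_force: [0.8, 0.3, -1.4]
opening: 32.7
grasp_force: 40.7
```

Run:
```python
from h import *
o=env.get_obs();print(o['clock'],o['tool_pos'],o['tool_rot'],o['opening'])
s=snap('wrist');save('w2',s['image']);
P=cloud(s);Z=P[...,2]
for t,l,h in(('cheek',100,128),('web',78,92),('unit',8,60)):
    m=(Z>l)&(Z<h)&(np.hypot(P[...,0]-520,P[...,1]-207)<(60 if l>60 else 160))
    q=P[m][:,:2].astype(np.float32);print(t,len(q),cv2.minAreaRect(q))
```

```text
8.775 [519.46429076 198.95816849 225.00644129] [-3.14076037e+00  8.31272070e-05  1.85697078e+00] 32.68549611512975
cheek 36 ((551.737060546875, 215.3812713623047), (2.223741292953491, 80.09577178955078), 16.56989288330078)
web 0 ((0.0, 0.0), (0.0, 0.0), 0.0)
unit 13839 ((520.6325073242188, 208.56788635253906), (189.241455078125, 239.5389404296875), 16.932281494140625)
```

View pics/w2.png

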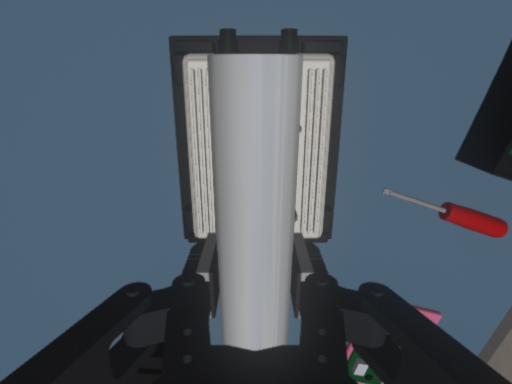

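The tube is held parallel to the bracket; the unit centre reads (520.6, 208.6) with sizes matching. I'll lower the tube into the Vs.

play_rows(rows=[0.01,0.15,-0.3,0.06,0,0,-0.6,0,0,0,-0.5,0,0,0,-0.3,0,0,0,-0.1,0,0,0,0,0])

```text
clock: 9.57
tool_pos: [520.6, 208.3, 117.3]
tool_rot: [3.142, -0.0, 1.863]
contact_force: [0.3, 0.2, -1.3]
opening: 32.8
grasp_force: 40.7
```

play_rows(rows=[0,0,-0.03,0,0,0,-0.03,0,0,0,-0.02,0,0,0,0,0])

```text
clock: 10.07
tool_pos: [520.4, 208.1, 112.8]
tool_rot: [3.141, 0.0, 1.863]
contact_force: [-1.9, -0.5, 0.2]
opening: 32.9
grasp_force: 40.8
```

play_rows(rows=[0,0,-0.02,0,0,0,-0.02,0,0,0,0,0,0,0,0,0])

```text
clock: 10.58
tool_pos: [520.4, 208.5, 110.8]
tool_rot: [3.141, -0.0, 1.863]
contact_force: [-3.3, 1.2, 6.7]
opening: 32.7
grasp_force: 41.6
```

Contact shows at the expected height (110.8 against 110.4 predicted), so I'll release gently.

play_rows(rows=[0,0,0,0,0,0,0,0,0,0,0,0,0,0,0,0,0,0,0,0], fingers=0.4)

```text
clock: 11.2
tool_pos: [520.4, 208.1, 110.1]
tool_rot: [-3.142, 0.0, 1.863]
contact_force: [-0.7, -0.0, -0.2]
opening: 51.4
grasp_force: 0.0
```

play_rows(rows=[0,0,0.1,0,0,0,0.3,0,0,0,0.7,0,0,0,0.9,0,0,0,0.7,0,0,0,0,0])

```text
clock: 11.95
tool_pos: [522.5, 208.9, 277.5]
tool_rot: [3.133, -0.001, 1.863]
contact_force: [0.7, 0.2, -0.5]
opening: 51.0
grasp_force: 0.0
```

Run:
```python
from h import *
o=env.get_obs();print(o['clock'],o['tool_pos'],o['opening'])
for n in('side','top'):
    s=snap(n);P=cloud(s);Z=P[...,2]
    m=(Z>128)&(Z<155)&(np.hypot(P[...,0]-520,P[...,1]-208)<125)
    q=P[m][:,:2].astype(np.float32);r=cv2.minAreaRect(q);print(n,len(q),r,'z',np.percentile(Z[m],95))
```

```text
11.95 [522.50334373 208.93401318 277.47655781] 50.97664769934055
side 817 ((521.36572265625, 210.79916381835938), (55.2287712097168, 184.4018096923828), 13.935089111328125) z 146.58812148570965
top 420 ((522.8963012695312, 210.44775390625), (42.18853759765625, 181.1754150390625), 16.244319915771484) z 145.92007311096827
```

The tube is seated (top at about 146 mm, centre about (522, 210), angle about 16°). Next is the rack.

play_rows(rows=[-0.1,-0.82,-0.05,-0.11,-0.1,-0.82,-0.05,-0.11,-0.1,-0.82,-0.05,-0.11,-0.1,-0.82,-0.05,-0.11,-0.1,-0.82,-0.05,-0.11,-0.1,-0.82,-0.05,-0.11,-0.1,-0.82,-0.05,-0.11,-0.1,-0.82,-0.05,-0.11], fingers=0)

```text
clock: 13.05
tool_pos: [471.1, -186.7, 246.8]
tool_rot: [-3.14, -0.002, 1.792]
contact_force: [0.0, 0.3, -0.4]
opening: 85.6
grasp_force: 0.0
```

play_rows(rows=[0,0,0,0,0,0,0,0,0,0,0,0])

```text
clock: 13.42
tool_pos: [472.2, -184.4, 247.7]
tool_rot: [-3.141, -0.001, 1.794]
contact_force: [-0.5, -0.3, 0.4]
opening: 85.1
grasp_force: 0.0
```

Run:
```python
from h import *
import pickle
o=env.get_obs();print(o['clock'],o['tool_pos'],o['tool_rot'])
s=snap('wrist');save('w3',s['image']);pickle.dump(s,open('w3.pkl','wb'))
P=cloud(s);Z=P[...,2]
print(s['C'])
for t,l,h in(('bolts',70,112),('tops',98,112),('rack',34,45)):
    m=((Z>l)&(Z<h)&(np.hypot(P[...,0]-476,P[...,1]+186)<110)).astype(np.uint8)
    n,L,st,_=cv2.connectedComponentsWithStats(m)
    for i in range(1,n):
        if st[i,4]>40:
            q=P[L==i][:,:2].astype(np.float32);print(t,st[i],np.round(np.r_[cv2.minAreaRect(q)[0],cv2.minAreaRect(q)[1],cv2.minAreaRect(q)[2]],1),'zmax',np.percentile(P[L==i][:,2],98))
```

```text
13.425 [ 472.20970131 -184.3593602   247.7492901 ] [-3.14084878e+00 -7.48685262e-04  1.79356463e+00]
[ 454.70902546 -105.69766668  390.21275809]
bolts [220 111  23  12 166] [ 440.2 -141.2   21.6    8.    10.4] zmax 111.74274895433116
bolts [269 111  24  12 170] [ 485.2 -131.    23.1    7.8   13.5] zmax 111.83751949111627
bolts [228 160  52  18 487] [ 472.3 -187.4   51.9    8.5   13. ] zmax 108.31639728408587
bolts [242 206  37  19 371] [ 490.4 -236.3   39.2    8.4   13.4] zmax 101.7791074698672
tops [223 113  20  10 133] [ 442.1 -140.8   17.8    8.     9.8] zmax 111.77520090457726
tops [269 113  21  10 137] [ 483.1 -131.5   18.8    7.8   13.5] zmax 111.8632025984643
tops [232 168  44  10 338] [ 472.2 -187.3   41.6    8.1   11.7] zmax 108.4156320516986
tops [249 217  23   8 134] [ 490.2 -236.6   22.4    8.    11.6] zmax 101.9967259470656
rack [ 210   85   94  136 8589] [ 475.1 -187.   100.3  158.7   12.7] zmax 41.29701987335552
rack [236 160  36   9 271] [ 474.  -196.3   40.5    8.9   12.8] zmax 41.174190845543215
rack [249 201  22  16 298] [ 493.1 -247.1   25.7   21.5   11.9] zmax 41.04041777036533
```

View pics/w3.png

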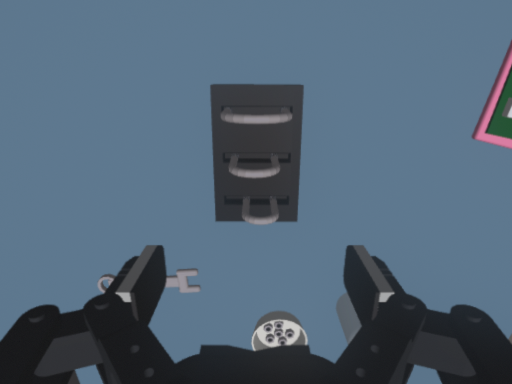

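The middle bolt is at about (254,168), with depth giving centre (472.3, -187.5) and 52 mm over the outsides. That matches the fitting U-bolt, so I'll descend to straddle its legs.

play_rows(rows=[0,-0.055,-0.5,0.04,0,0,-0.7,0,0,0,-0.7,0,0,0,-0.7,0,0,0,-0.5,0,0,0,-0.2,0,0,0,0,0,0,0,0,0])

```text
clock: 14.48
tool_pos: [473.3, -188.9, 51.2]
tool_rot: [3.14, 0.001, 1.796]
contact_force: [0.6, -0.9, -0.0]
opening: 85.3
grasp_force: 0.0
```

play_rows(rows=[0,0,0,0,0,0,0,0,0,0,0,0,0,0,0,0,0,0,0,0], fingers=1, force=40)

```text
clock: 15.1
tool_pos: [473.0, -189.1, 51.2]
tool_rot: [3.14, 0.001, 1.795]
contact_force: [-0.6, 0.9, 8.1]
opening: 51.5
grasp_force: 40.3
```

play_rows(rows=[0,0,0.1,0,0,0,0.3,0,0,0,0.5,0,0,0,0.7,0,0,0,0.9,0,0,0,0.8,0,0,0,0,0,0,0,0,0])

```text
clock: 16.1
tool_pos: [471.7, -188.6, 247.8]
tool_rot: [-3.141, -0.0, 1.795]
contact_force: [0.1, 0.0, -1.2]
opening: 51.9
grasp_force: 41.9
```

play_rows(rows=[0.1,0.75,0,0.1,0.1,0.75,0,0.1,0.1,0.75,0,0.1,0.1,0.75,0,0.1,0.1,0.75,0,0.1,0.1,0.75,0,0.1,0,0,0,0.1,0,0,0,0.1])

```text
clock: 17.1
tool_pos: [507.3, 80.9, 246.6]
tool_rot: [-3.138, -0.0, 1.861]
contact_force: [-0.9, 0.3, -1.3]
opening: 51.6
grasp_force: 41.9
```

Run:
```python
from h import *
import pickle
from scipy.spatial.transform import Rotation as Ro
o=env.get_obs();print(o['clock'],o['tool_pos'],o['tool_rot'],o['opening'])
s=snap('wrist');save('w4',s['image']);pickle.dump(s,open('w4.pkl','wb'))
P=cloud(s);R=Ro.from_euler('xyz',o['tool_rot']).as_matrix();L=(P-o['tool_pos'])@R
# points near tool: bolt in tool frame
m=(abs(L[...,1])<32)&(abs(L[...,0])<25)&(L[...,2]<35)&(L[...,2]>-55)
for a,b in((-52,-40),(-40,-30),(-30,-20),(-20,-10),(-10,0),(0,10),(10,20),(20,32)):
    k=m&(L[...,2]>a)&(L[...,2]<=b)
    if k.sum()>5: print(a,k.sum(),'x',np.round(np.percentile(L[k][:,0],[5,50,95]),1),'y',np.round(np.percentile(L[k][:,1],[2,50,98]),1))
Z=P[...,2];C=(L[...,2]>40)
for t,l,h in(('cover',46,60),('unit',8,60)):
    k=C&(Z>l)&(Z<h)&(np.hypot(P[...,0]-520,P[...,1]-207)<160);q=P[k][:,:2].astype(np.float32)
    if len(q)>9: print(t,len(q),cv2.minAreaRect(q))
```

```text
17.1 [507.3281749   80.94600125 246.60937629] [-3.13839412e+00 -1.62793099e-04  1.86058603e+00] 51.5585765321914
-52 2465 x [-1.7  4.5 11. ] y [-31.1  -2.8  31.2]
-40 1460 x [-8.4  4.9 10.3] y [-31.3 -17.8  31.1]
-30 943 x [ 2.6  5.3 10.3] y [-31.3 -18.4  31.3]
-20 791 x [ 2.7  5.2 10.3] y [-31.4 -18.5  31.2]
-10 461 x [ 2.4  4.9 10.1] y [-30.5  18.8  30.7]
0 284 x [1.8 4.6 5.5] y [-25.4  18.7  26. ]
10 248 x [1.8 4.7 5.6] y [-25.6 -18.1  26.2]
20 173 x [2.2 4.8 5.6] y [-25.5  18.6  26. ]
cover 9756 ((528.9786987304688, 178.94219970703125), (145.93833923339844, 138.60452270507812), 16.434123992919922)
unit 12881 ((530.7432250976562, 172.57763671875), (188.84872436523438, 167.58323669433594), 16.895517349243164)
```

View pics/w4.png

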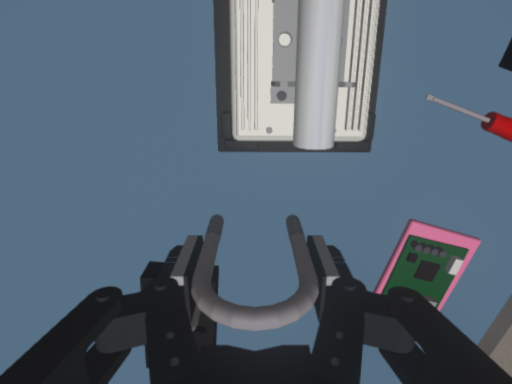

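In the w4 picture, the upright bolt is gripped evenly, with its legs at about (217,225) and (293,225). One bolt hole is visible at (285,39). I'll locate that hole.

```bash
cat >> h.py <<'E'
def hole(s,u,v,r=14):
    g=s['image'].min(2); u0,v0=max(u-r,0),max(v-r,0); c=g[v0:v+r,u0:u+r]
    t=cv2.threshold(c,0,255,cv2.THRESH_BINARY+cv2.THRESH_OTSU)[1]
    n,L,st,ce=cv2.connectedComponentsWithStats(t)
    i=L[min(r,v)-0,min(r,u)-0]; a=ce[i]+[u0,v0]
    return a,st[i],onplane(s,[a],85)[0]
E
python3 - <<'E'
from h import *
import pickle
s=pickle.load(open('w4.pkl','rb'));a,st,p=hole(s,285,39);print(a,st,p,bydepth(s,[[274,39]]))
y=np.radians(16.6);print('web_mid if hole_a/b',p[:2]-22.5*np.array([np.cos(y),np.sin(y)]),p[:2]+22.5*np.array([np.cos(y),np.sin(y)]))
a,b=pickle.load(open('s.pkl','rb'))
for s in(a,b):
    for sg in(1,-1):
        X=np.array([[520.3+sg*22.5*np.cos(y),208+sg*22.5*np.sin(y),85]])
        r=cv2.Rodrigues(s['Rw'].T)[0];q=cv2.projectPoints(X,r,-s['Rw'].T@s['C'],np.array(s['mtx']),np.array(s['dist']))[0].ravel()
        try:
            u,v=np.round(q).astype(int);h=hole(s,u,v,5);print(np.round(q,1),h)
        except Exception as e: print(q,e)
E
```

```text
[284.24561404  39.24561404] [  8   9  12  12 114] [499.27566939 199.26276944  85.        ] [[490.48275961 196.82672451  84.88317431]]
web_mid if hole_a/b [477.71341146 192.83478117] [520.83792731 205.6907577 ]
[185.5 204.8] (array([185.02857143, 202.        ]), array([ 0,  0, 10,  7, 35], dtype=int32), array([550.62456049, 216.35848698,  85.        ]))
[189.1 218.8] (array([189.76666667, 220.8       ]), array([ 1,  3,  9,  7, 30], dtype=int32), array([492.46657589, 199.19635085,  85.        ]))
[232.9 246.9] (array([232.5, 247. ]), array([3, 4, 4, 3, 8], dtype=int32), array([542.61974907, 215.36931246,  85.        ]))
[249.9 250. ] (array([249.5, 250.2]), array([ 3,  4,  4,  3, 10], dtype=int32), array([499.18895056, 202.68397517,  85.        ]))
```

play_rows(rows=[-0.2,0.6,0,0,-0.2,0.6,0,0,0,0,0,0,0,0,0,0])

```text
clock: 17.65
tool_pos: [484.4, 152.2, 247.9]
tool_rot: [-3.141, 0.0, 1.859]
contact_force: [0.9, -0.3, 0.1]
opening: 51.2
grasp_force: 41.9
```

Run:
```python
from h import *
import pickle
o=env.get_obs();print(o['clock'],o['tool_pos'],o['tool_rot'])
s=snap('wrist');pickle.dump(s,open('w5.pkl','wb'));save('w5',s['image'])
y=np.radians(16.6);T=np.eye(3)
for sg in(1,-1):
    X=np.array([[520.3+sg*22.5*np.cos(y),208+sg*22.5*np.sin(y),85]])
    r=cv2.Rodrigues(s['Rw'].T)[0];q=cv2.projectPoints(X,r,-s['Rw'].T@s['C'],np.array(s['mtx']),np.array(s['dist']))[0].ravel()
    print(q)
    try: u,v=np.round(q).astype(int);print(hole(s,u,v))
    except Exception as e: print(e)
```

```text
17.65 [484.40798984 152.15645538 247.92694982] [-3.14114734e+00  3.77021963e-04  1.85868848e+00]
[329.85253424 120.9721987 ]
(array([324.60314342, 120.21021611]), array([  0,   0,  19,  28, 509], dtype=int32), array([536.74834145, 213.64163801,  85.        ]))
[283.19564954 120.8466799 ]
(array([283.21111111, 122.3       ]), array([ 9, 10, 11, 11, 90], dtype=int32), array([499.18452843, 200.25912985,  85.        ]))
```

View pics/w5.png

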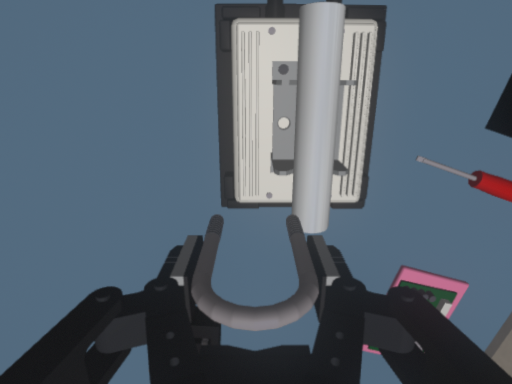

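In the w5 picture, hole_b is at (283,122), which gives (499.3, 200.1); the other hole is hidden by the tube. I'll move above the bracket, keeping the leg tips just over the tube, and compare tips and holes in one view.

play_rows(rows=[0.2,0.3,0,0,0.2,0.3,-0.2,0,0.2,0.3,-0.3,0,0.015,0,-0.3,0,0,0,-0.15,0,0,0,0,0,0,0,0,0])

```text
clock: 18.58
tool_pos: [521.5, 206.9, 191.7]
tool_rot: [3.141, -0.0, 1.859]
contact_force: [-0.8, -0.2, -1.1]
opening: 51.7
grasp_force: 42.0
```

Run:
```python
from h import *
import pickle
o=env.get_obs();print(o['clock'],o['tool_pos'],o['tool_rot'])
s=snap('wrist');b=snap('side');pickle.dump((s,b),open('w6.pkl','wb'))
A=cv2.resize(s['image'][100:340,140:380],(600,600),interpolation=cv2.INTER_CUBIC)
r=cv2.Rodrigues(b['Rw'].T)[0];q=cv2.projectPoints(np.array([[520.,207,110]]),r,-b['Rw'].T@b['C'],np.array(b['mtx']),np.array(b['dist']))[0].ravel().astype(int)
print(q);B=b['image'][q[1]-45:q[1]+45,q[0]-15-15:q[0]+30-15+15]
B=cv2.resize(B,(200*B.shape[1]//60,300),interpolation=cv2.INTER_CUBIC)
im=np.zeros((600,600+200,3),np.uint8);im[:,:600]=A;im[:300,600:600+B.shape[1]]=B[:,:200];save('w6',im)
```

```text
18.575 [521.5053609  206.92606238 191.69660708] [ 3.14081996e+00 -1.21265340e-05  1.85886874e+00]
[241 242]
```

View pics/w6.png

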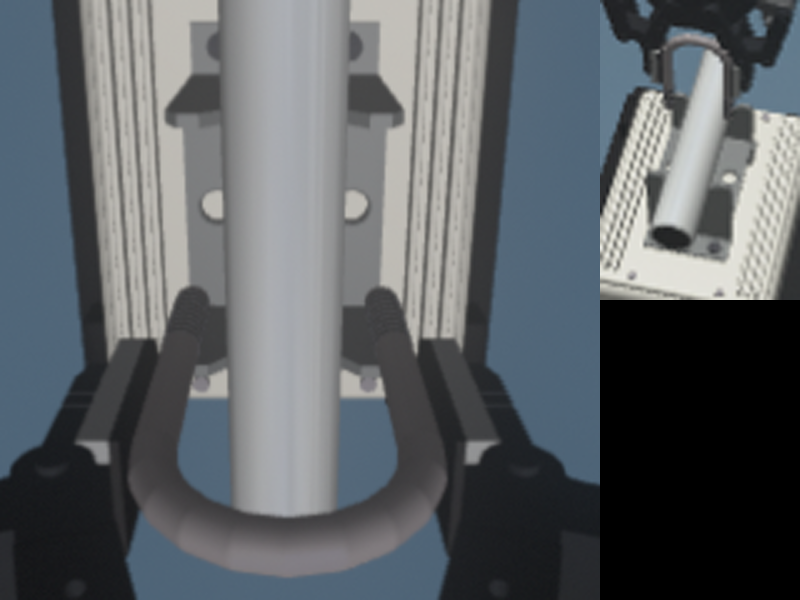

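In the w6 picture, both holes show beside the tube (crop (202,205) and (369,205) outer edges), and the leg tips are at crop (193,290) and (382,290). It is nearly symmetric; now I'll convert to numbers.

Run:
```python
from h import *
import pickle
s,b=pickle.load(open('w6.pkl','rb'));g=s['image'].min(2).astype(int)
f=lambda x,y:(140+(x+.5)/2.5-.5,100+(y+.5)/2.5-.5)
T=np.array([521.5,206.9]);y=1.859;E=np.array([[np.cos(y),np.sin(y)],[np.sin(y),-np.cos(y)]]) # tool x, tool y
loc=lambda uv,z:np.round((onplane(s,uv,z)[:,:2]-T)@E.T,2)
# hole rows/cols: bright runs next to tube at v~182
for u0,u1 in((218,231),(277,292)):
    print(g[174:190,u0:u1])
print('hole outer edges',loc([f(202,205),f(369,205)],85))
zt=191.7-29.2
print('leg tips front edge',loc([f(193,289),f(382,289)],zt), loc([f(193,289),f(382,289)],zt+1))
print('leg sides',loc([f(177,300),f(209,300),f(366,300),f(398,300)],zt+3))
P=cloud(s)
Z=P[...,2];k=(Z>8)&(Z<60);q=P[k][:,:2].astype(np.float32);print(cv2.minAreaRect(q))
k=(Z>135)&(Z<150);L=(P-[521.5,206.9,191.7])[...,:2]@E.T
k&=abs(L[...,1])<16
for a in range(-80,130,40):
    kk=k&(L[...,0]>a)&(L[...,0]<a+40);print(a,kk.sum(),L[kk][:,1].mean() if kk.any() else 0)
```

```text
[[124 124 125 125 125 125 124 124 124 125 122 100 105]
 [124 124 124 125 124 124 121 121 122 123 118  99 105]
 [125 124 124 123 122 123 137 148 159 160 146 104 105]
 [124 124 123 120 138 158 167 172 178 178 167 109 104]
 [124 123 119 128 163 177 179 180 181 180 173 111 104]
 [124 120 115 149 175 180 180 180 180 180 174 111 105]
 [123 113 112 167 179 180 180 180 180 180 174 120 106]
 [122 109 107 172 180 180 180 179 180 180 175 123 107]
 [122 107 105 169 180 180 180 180 181 180 174 123 106]
 [122 111 101 143 176 180 180 180 180 180 175 124 106]
 [122 113  99 109 169 178 180 181 180 180 175 123 106]
 [123 118 102  91 130 157 176 180 180 180 175 123 105]
 [123 122 109  95  95 115 155 173 176 176 170 121 105]
 [123 123 118 107  94  88 111 125 133 133 130 103 102]
 [123 123 122 118 106  94  94  91  95  94  95  93 101]
 [123 123 123 123 118 114 109 101  99  95  98  98 102]]
[[120 123 128 128 128 128 128 129 129 130 129 129 128 129 128]
 [119 119 125 126 125 123 125 127 129 130 129 130 129 129 128]
 [122 137 151 161 160 148 130 120 122 128 129 129 129 128 129]
 [123 155 173 179 180 173 163 
[... 576 characters left out ...]
94 114 127 128 128 128]
 [117 127 133 134 133 126 102  86  92 107 123 128 128 128 128]
 [112  95  97  94  93  91  92  93 107 121 127 129 128 128 128]
 [113 102 101  95  94  99 106 116 122 127 128 128 128 128 128]]
hole outer edges [[ 1.000e-02 -2.794e+01]
 [ 9.000e-02  2.777e+01]]
leg tips front edge [[  4.06 -22.08]
 [  4.12  22.99]] [[  4.51 -21.95]
 [  4.56  22.85]]
leg sides [[  2.57 -25.57]
 [  2.59 -18.03]
 [  2.63  18.93]
 [  2.63  26.48]]
((628.9742431640625, 118.77110290527344), (440.4939270019531, 458.5816955566406), 3.3906667232513428)
-80 1781 -0.4389427891228372
-40 2204 -0.466297435991802
0 2657 -0.4867377136030111
40 3208 -0.5194965203728898
80 1093 -0.5379782065415591
120 0 0
```

play_rows(rows=[-0.002,-0.022,0,0,0,0,-0.2,0,0,0,-0.3,0,0,0,-0.3,0,0,0,-0.2,0,0,0,-0.15,0,0,0,0,0,0,0,0,0])

```text
clock: 19.68
tool_pos: [521.5, 206.0, 122.5]
tool_rot: [3.141, -0.0, 1.859]
contact_force: [-0.3, -0.8, -0.2]
opening: 51.9
grasp_force: 42.0
```

Run:
```python
from h import *
import pickle
o=env.get_obs();print(o['clock'],o['tool_pos'],o['tool_rot'])
s=snap('wrist');b=snap('side');pickle.dump((s,b),open('w7.pkl','wb'))
A=cv2.resize(s['image'][140:320,160:360],(666,600),interpolation=cv2.INTER_CUBIC)
save('w7',A)
```

```text
19.675 [521.52966422 206.00251988 122.4824304 ] [ 3.14084749e+00 -2.76408098e-05  1.85943535e+00]
```

View pics/w7.png

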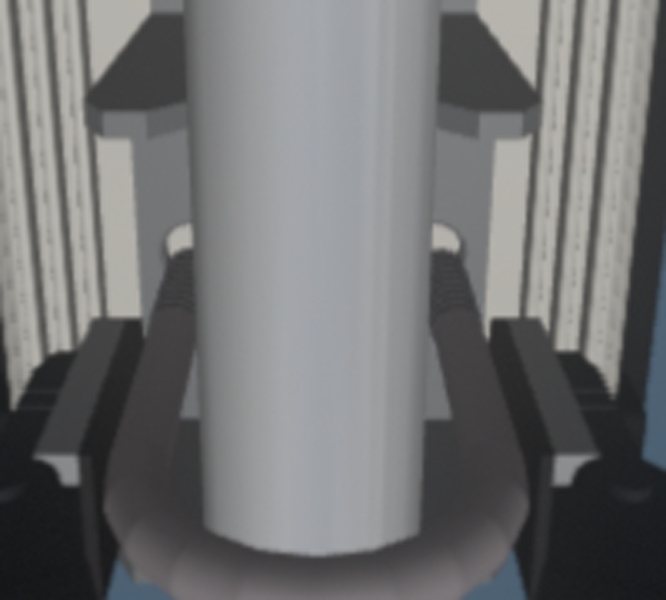

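In the w7 picture, the tips (crop (180,250) and (452,250)) sit just in front of the hole tops (crop (180,225) and (446,225)), with no contact. One quick calculation, then insert.

Run:
```python
from h import *
import pickle
s,b=pickle.load(open('w7.pkl','rb'));g=s['image'].min(2).astype(int)
T=np.array([521.5,206.0]);y=1.859;E=np.array([[np.cos(y),np.sin(y)],[np.sin(y),-np.cos(y)]])
loc=lambda uv,z:np.round((onplane(s,uv,z)[:,:2]-T)@E.T,2)
print(g[204:224,207:219]);print(g[204:224,290:304])
k=10/3;f=lambda x,y:(160+(x+.5)/k-.5,140+(y+.5)/k-.5)
print('hole top edge z84',loc([f(182,225),f(446,225)],84),'outer',loc([f(165,243),f(463,243)],85))
print('tip front',loc([f(181,250),f(450,250)],93.3),'sides',loc([f(162,290),f(472,290)],97))
```

```text
[[115 117 116 116 116 116 117 116 116 116 102  94]
 [115 116 116 116 116 117 116 116 115 114 101  94]
 [115 115 116 116 117 115 115 113 112 114 100  94]
 [116 115 115 115 115 113 116 129 133 146 120  96]
 [115 115 115 112 112 130 149 158 160 164 131  98]
 [115 115 111 109 129 156 167 169 169 168 142 101]
 [115 114 108 120 155 168 170 170 170 169 147 103]
 [115 111 107 138 166 170 170 171 170 169 146 102]
 [114 106 102 142 167 170 170 170 170 168 146 103]
 [112 101  99 138 166 170 170 168 166 164 143 101]
 [111  99  91 125 163 167 163 139 126 117 106  93]
 [110  97  88 115 157 139 118  93  79  72  71  87]
 [110  98  88  91 125  96  75  66  67  67  68  87]
 [111  99  92  73  86  73  63  59  61  62  65  86]
 [114 104  93  72  66  65  64  65  64  65  70  87]
 [114 108  94  71  65  62  60  62  62  62  68  85]
 [115 111  93  67  63  63  64  64  63  64  70  85]
 [115 112  86  65  61  60  61  63  62  62  66  84]
 [114 110  78  62  61  64  64  65  63  63  66  80]
 [114 104  74  61  58  61  64  64  62  60  63  79]]
[[120 121 121 121 121 121 121 120 121 121 121 121 121 120]
 [119 120 120 120 12
[... 581 characters left out ...]
82  84 102 108 129 109  83  93 109 118 119 119]
 [ 69  67  66  67  69  71  86  77  80  92 110 118 119 119]
 [ 69  64  63  62  62  63  66  65  76  94 115 119 119 119]
 [ 65  64  66  64  65  66  62  62  71  97 117 119 119 120]
 [ 68  63  64  61  62  62  60  64  69  97 117 119 119 119]
 [ 66  63  66  67  66  67  64  63  66  87 114 119 119 119]
 [ 68  63  63  63  62  63  62  61  64  75  98 117 118 118]
 [ 65  63  64  66  67  64  66  64  61  69  90 115 118 118]
 [ 62  64  62  63  63  63  64  63  62  66  78 114 118 118]]
hole top edge z84 [[  5.4  -24.71]
 [  5.49  24.61]] outer [[  2.18 -27.9 ]
 [  2.28  27.81]]
tip front [[  4.44 -23.81]
 [  4.53  24.26]] sides [[ -1.65 -26.97]
 [ -1.56  27.99]]
```

play_rows(rows=[-0.002,-0.011,0,0,0,0,-0.06,0,0,0,-0.06,0,0,0,-0.06,0,0,0,-0.06,0,0,0,0,0])

```text
clock: 20.52
tool_pos: [520.8, 205.1, 107.3]
tool_rot: [-3.141, 0.0, 1.859]
contact_force: [-0.3, 0.4, -1.5]
opening: 51.6
grasp_force: 42.0
```

The tips are 7 mm below the plate's top face with no contact force, so both legs are in the holes. Lowering to the seat.

play_rows(rows=[0,0,-0.05,0,0,0,-0.05,0,0,0,-0.03,0,0,0,-0.02,0,0,0,0,0])

```text
clock: 21.15
tool_pos: [521.0, 205.2, 98.6]
tool_rot: [-3.141, 0.0, 1.859]
contact_force: [-0.5, 0.3, -0.9]
opening: 51.5
grasp_force: 42.0
```

play_rows(rows=[0,0,-0.02,0,0,0,-0.02,0,0,0,-0.015,0,0,0,0,0,0,0,0,0])

```text
clock: 21.78
tool_pos: [521.2, 205.3, 95.7]
tool_rot: [3.141, -0.0, 1.859]
contact_force: [-1.6, -0.2, 3.9]
opening: 51.6
grasp_force: 42.4
```

Contact comes exactly at the predicted seated height. Releasing.

play_rows(rows=[0,0,0,0,0,0,0,0,0,0,0,0,0,0,0,0], fingers=0.2)

```text
clock: 22.28
tool_pos: [521.0, 205.2, 95.3]
tool_rot: [-3.141, 0.0, 1.859]
contact_force: [-1.2, 0.2, 0.5]
opening: 68.5
grasp_force: 0.0
```

play_rows(rows=[0,0,0.05,0,0,0,0.2,0,0,0,0.4,0,0,0,0.7,0,0,0,0.9,0,-0.3,-0.5,0.6,0,-0.3,-0.7,0,0,0,0,0,0])

```text
clock: 23.28
tool_pos: [483.9, 131.4, 267.9]
tool_rot: [3.14, 0.0, 1.857]
contact_force: [-0.1, 0.1, -0.1]
opening: 68.1
grasp_force: 0.0
```

Run:
```python
from h import *
o=env.get_obs();print(o['clock'],o['tool_pos'],o['opening'])
a=snap('top');b=snap('side');s=snap('wrist')
for n,c in(('top',a),('side',b)):
    P=cloud(c);Z=P[...,2];print(n,np.nanpercentile(Z[(np.hypot(P[...,0]-521,P[...,1]-207)<40)],[90,97,99]))
B=cv2.resize(b['image'][195:310,190:290],(400,460),interpolation=cv2.INTER_CUBIC)
A=cv2.resize(a['image'][160:260,140:240],(400,400),interpolation=cv2.INTER_CUBIC)
im=np.zeros((460,800,3),np.uint8);im[:,:400]=B;im[:400,400:]=A;save('f',im)
```

```text
23.275 [483.91493799 131.38865886 267.86302948] 68.10026308253876
top [609.65378874 610.99225466 611.50732681]
side [595.2834611  607.15103783 610.31650028]
```

View pics/f.png

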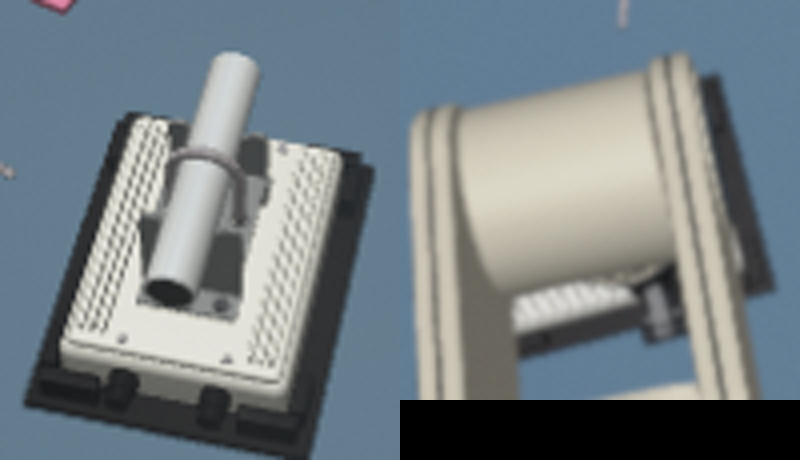

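The side view shows the tube in both Vs and the U-bolt upright over it at about (215,165), seated; the arm is clear. Handing in.

```bash
python3 -c "
from h import *
print(env.close_job())"
```

```text
the job is handed in; nothing more can be done
None
```

The job is handed in at about 23 s of robot time: the tube lies in both Vs, the fitting U-bolt stands over it with both legs through the holes, and the arm is clear; the hand-in returned no verdict.

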